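# Open and zero the carat scale

### The arm

A 6-joint arm with a two-finger parallel gripper is mounted at the origin on a cart in front of the work surface, level with it; the furniture and walls round the work are solid. World frame = base frame: x ahead of the robot, y to its left, z up, the work surface at z = 0. Lengths are in m, angles in rad, forces in N, time in s.
With the tool pointing down it reaches from about 0.275 to 0.75 m from the base axis. Payload 10.2 kg.
Tool frame: the origin (TCP) lies on the front face of the gripper's body, between the roots of the fingers; the fingertips stand 64 mm ahead of it and the grasp point (between the pads) lies 45 mm ahead of it; z points along the fingers, y is the direction in which the jaws open and shut (so a half turn about z gives the same grasp; the last joint's range is limited). The gripper opens to 88 mm and grips with 3 to 60 N. Pads are 18 mm wide; open, the fingers measure 123 mm over their backs; the gripper's body (75 mm by 187 mm) begins 45 mm behind the grasp point.
Start: joints at [-1.503, 0.313, 1.498, -0, 1.331, -0.223], TCP at [0.151, -0.503, 0.303] pointing down, gripper open.
Joint ranges: [-2.94, 2.94], [-0.97, 2.17], [0.19, 2.56], [-1.23, 4.37], [0.02, 3.11], [-2.88, 2.88]. Speed limits (rad/s): [2.39, 2.39, 3.01, 3.14, 3.14, 3.14].

### API

Orientations are given as [roll, pitch, yaw] about the fixed x, y, z axes, in that order (R = Rz(yaw) Ry(pitch) Rx(roll)).
In Python, from bench import r, vision, hand_in gives the robot as it stands.
- The arm moves only by the tool move_arm, never from a script. Its argument "increments" is a list that holds one entry, the list of rows, each a list of 6 numbers: the shift along the tool's x, y, z in mm, then the turn, a rotation vector about the tool's x, y, z in degrees. In form: [[[dx, dy, dz, ax, ay, az], ...]]. A call has exactly 5 rows; each row is the pose to reach, as a shift and turn from the pose commanded when the call began, along the tool's axes at that moment; what a row does not reach only later rows make up. A row lasts 1/8 s, in which the tool goes at most 62.5 mm and 10.7 degrees, less where a joint would pass 70% of its speed; a pose out of reach is approached as far as the arm can. A call with a gripper value outside its range is refused whole. "grip" is the closure in counts, from 0 (fully open) to 255 (shut), set as the call begins (left out, the last holds). The fingers move at their own pace and stop on an object; the grip force is fixed at half the most. Time passes only in rows, so rows that repeat a pose let the fingers close, or fill a call up. It gives the time, the measured TCP pose, the force and the opening at its end, in the units of the state.
- r.get_obs(): the state, without advancing time (a new reading comes with each control period).
- vision.grab_frame(name): name is "scene" or "top" or "wrist"; returns (picture, depth): 480x640x3 uint8, red, green, blue; 480x640 float32, m along the optical axis (not along the pixel's ray), 0 where there is no reading.
- vision.camera_params(name): a dict with "K" (3x3 intrinsics, pixels), "pose" (4x4, takes a point from camera to world coordinates); the wrist camera has in their place "hand_eye" (4x4, takes a point from camera to tool coordinates, whose origin is the TCP and whose axes are the flange's). Camera axes: x right, y down, z forward; pixel columns grow to the right and rows downward; lengths in m; the calibration is good to about 2 mm. The wrist camera is an equidistant fisheye: a pixel r from the principal point sees the ray r / f radians off the axis. A picture is of the moment at which its call begins: read the wrist's pose just before it. camera_params takes no time and is no camera call.
- hand_in(): hands the job in, once; it reports no verdict.
The state is a dict: "clock": time; "joint_positions": joint angles; "qvel": joint speeds; "tau": joint torques, N m; "position": TCP position; "orientation": TCP orientation; "force": force on the tool from outside, world axes, zero at the start; "torque": the same for the moment, N m; "opening": finger opening in m.
Only numpy, scipy, OpenCV 4.12 (cv2) and the standard library are available. Lean on these libraries where they do the work, as an engineer would, in place of code of your own. Each camera call takes 0.05 s, during which the arm holds its last target.

### The job

Get the small carat scale ready to weigh the ring: press the release tab at its front so that the sprung lid lifts, push the lid right back until it stays fully open, then press the oblong zero key under it all the way down and let it come up again. Do it all with the fingertips: leave the scale standing where it is, do not touch the round weighing pan or press the small round key, and leave the ring, the tweezers and the loupe where they lie.

Things in the scene. Friction and masses are not known exactly. Their poses are not given: they have to be found in the camera images.
- scale: Grey carat scale with dark lid, 166 x 130 mm, 43 mm high when shut, about 0.9 kg, loose on rubber feet. Origin: middle of its underside; x from its front to its hinge side at the back, y to its left seen from the front. Front step (x -84 to -46 mm, 10 mm high) carries the release tab; behind it the lid covers the 24 mm high flat top with, from the front: keys and display, round pan, lid pin.
- tab_pad (a point): Where to press the release tab: middle of the ribbed raised pad (15 mm in x, 36 mm wide in y) on the tab's plate, 28 mm above the board at rest, 23 mm in front of the tab's pivot. Axes are the tab's (at rest those of the scale). The tab's hook, 16 mm wide, stands up 21 mm behind this point, to 35.5 mm above the board.
- tab (a joint): Release tab, a sprung rocker: 0 at rest, grows in rad as its pad tilts down, stop at 0.30 (about 7 mm down at tab_pad, 4 to 5 mm down for a wide fingertip, which bears on the pad's rear edge). The hook lets go of the lid at about 0.2. Needs 3 to 5 N, the more the nearer to its pivot. It springs back when let go.
- lid_axis (a point): Middle of the lid's hinge axis, which runs along the scale's y, 28 mm above the board at the scale's x = 74 mm; fixed to the housing, axes those of the scale. The tab lies straight in front of it, 148 mm away.
- lid_lip (a point): Middle of the lower front edge of the lid's lip, a tongue 60 mm wide (y), 7 mm long and 3.5 mm thick that sticks out of the middle of the lid's front; 121 mm from the hinge axis. Its axes are those of the lid: x points from the lip to the hinge along the lid. With the lid shut the hook of the tab lies over the lip.
- lid (a joint): Lid, upturned tray 118 x 124 mm, 18.5 mm deep, 40 g: 0 shut, grows in rad as it opens up and back to its stop at 1.83, leaning back past upright. When the tab lets go, a sprung pin at its back lifts it in about 0.6 s to 0.72, where it rests. From there it has to be pushed (under 1 N): let go before about 1.25 it drops back to there, beyond about 1.6 it falls to its stop and stays.
- zero_key_top (a point): Centre of the top of the oblong zero key, 16 mm (x) by 22 mm (y), under the lid at the front right of the scale's flat top (scale x -22, y -43 mm), 28.5 mm above the board at rest, 4.5 mm proud of the housing; axes those of the scale.
- zero_key (a joint): Zero key: 0 up, grows in m as it is pressed down; stop at 0.003, where it takes about 4 N. It springs back.
- unit_key_top (a point): Centre of the top of the small round key, 11 mm across, at the front left of the scale's flat top (scale x -22, y +43 mm), 28.5 mm above the board; not to be pressed.
- unit_key (a joint): Small round key: 0 up, grows in m as it is pressed; stop at 0.003.
- pan: Round steel weighing pan, 55 mm across, fixed on the scale behind the keys, its centre at the scale's x 20, y 0 mm, its top 30.5 mm above the board; origin under its centre on the housing's top. Delicate: not to be touched.
- ring: Gold finger ring, 22 x 25 x 6 mm, lying flat to the right of the scale; origin at the middle of its underside.
- loupe: Folded white and black loupe, 22 x 33 x 12 mm, lying to the right of the scale near its front; origin at the middle of its underside.
- tweezers: Steel tweezers, 124 mm long in their y, 12 mm wide, 9 mm high, lying to the left of the scale roughly along its side; origin at the middle of the underside.

How it is judged:
On the way, in this order (a step that is already met when the one before it is completed fails the run):
1. the tab is pressed and the lid springs up (value of joint tab above 0.04 rad and value of joint lid above 0.08 rad).
2. the lid is pushed back to its stop (value of joint lid above 1.72 rad), for 0.2 s.
3. the oblong zero key is pressed all the way down with the fingertips (value of joint zero_key above 0.0022 m and contact force between the fingers and zero_key above 0.5 N), for 0.05 s.
At the end, for the whole second after the job is handed in: The lid stands at its back stop (over 1.72 of 1.83 rad), the zero key and the tab have come up again (under 0.8 mm and 0.05 rad), the scale stands flat within 20 mm of where it was, and the ring, loupe and tweezers are within 15 mm of where they lay (value of joint lid above 1.72 rad and value of joint zero_key below 0.0008 m and value of joint tab below 0.05 rad and distance of scale from where it was at the start of the episode below 0.02 m and angle between scale's own z axis and vertical below 0.03 rad and linear speed of scale below 0.01 m/s and distance of each of ring, loupe, tweezers from where it was at the start of the episode below 0.015 m); the robot touches nothing.
It fails at once if the scale is lifted, tipped or shoved away (over 20 mm) (height (world z) of scale above 0.008 m or angle between scale's own z axis and vertical above 0.12 rad or distance of scale from where it was at the start of the episode above 0.02 m).
It fails at once if the weighing pan is touched (contact force between any of the fingers, the arm and pan above 0.5 N).
It fails at once if the small round key is pressed (value of joint unit_key above 0.0012 m).
It fails at once if the ring, the loupe or the tweezers are moved or lifted (over 15 mm) (distance of any of ring, loupe, tweezers from where it was at the start of the episode above 0.015 m).
It also fails if it takes over 48 s, if anything falls off the work surface, if the arm or the gripper's body presses on something with over 40 N, if the wrist force passes 120 N, or if a joint passes its speed limit or range.

## Working session

There is one attempt and no reset: what is moved stays moved. The work goes in short steps, Python scripts to look and compute and a tool call to move; the robot and the scene stay as the last step left them, time stands still between calls to the robot, and variables do not carry over. Pictures are saved under pics/ and viewed, and the job is handed in when it is done.

Besides the shell and the picture viewer there is one more tool, called after ">>>" as name([rows], argument=value, ...), one row to a line, values as JSON. move_arm: Moves the arm, as the interface text tells. Its arguments: {"type":"object","properties":{"increments":{"type":"array","items":{"type":"array","items":{"type":"array","items":{"type":"number"}}}},"grip":{"type":"number"}},"required":["increments"]}

```bash
ls; mkdir -p pics; python3 - <<'E'
from bench import r, vision
import cv2,numpy as np
np.set_printoptions(precision=4,suppress=True)
print(r.get_obs())
for n in ["scene","top","wrist"]:
    p,d=vision.grab_frame(n); cv2.imwrite(f"pics/{n}0.png",p[:,:,::-1]); np.save(f"{n}0d.npy",d)
    print(n,vision.camera_params(n))
E
```

```text
pics
{'clock': 0.0, 'joint_positions': array([-1.5034,  0.3134,  1.4984, -0.    ,  1.331 , -0.2234]), 'qvel': array([ 0.0004,  0.0014,  0.0001, -0.0003,  0.0004, -0.0001]), 'tau': array([  0.0012, -40.2212, -25.2276,   0.0695,   0.0352,  -0.0001]), 'position': array([ 0.1505, -0.5028,  0.3022]), 'orientation': array([-3.1404, -0.0003,  0.2908]), 'force': array([0.7594, 0.2838, 0.082 ]), 'torque': array([ 0.0048,  0.0006, -0.0179]), 'opening': 0.08812422179018933}
scene {'K': array([[567.4487,   0.    , 319.4385],
       [  0.    , 567.4487, 237.4367],
       [  0.    ,   0.    ,   1.    ]]), 'pose': array([[ 0.8012, -0.2413,  0.5475,  0.0426],
       [-0.5983, -0.331 ,  0.7297, -0.808 ],
       [ 0.0051, -0.9123, -0.4096,  0.4136],
       [ 0.    ,  0.    ,  0.    ,  1.    ]])}
top {'K': array([[513.5313,   0.    , 316.7427],
       [  0.    , 513.5313, 246.3039],
       [  0.    ,   0.    ,   1.    ]]), 'pose': array([[-0.0296, -0.9888,  0.1466,  0.4097],
       [-0.9995,  0.0275, -0.016 , -0.1999],
       [ 0.0118, -0.147 , -0.9891,  0.898 ],
       [ 0.    ,  0.    ,  0.    ,  1.    ]])}
wrist {'K': array([[371.6483,   0.    , 323.3041],
       [  0.    , 371.6483, 237.4939],
       [  0.    ,   0.    ,   1.    ]]), 'hand_eye': array([[ 0.0009, -0.9489, -0.3156,  0.0822],
       [ 1.    ,  0.0008,  0.0004, -0.0002],
       [-0.0002, -0.3156,  0.9489, -0.082 ],
       [ 0.    ,  0.    ,  0.    ,  1.    ]])}
```

View pics/scene0.png

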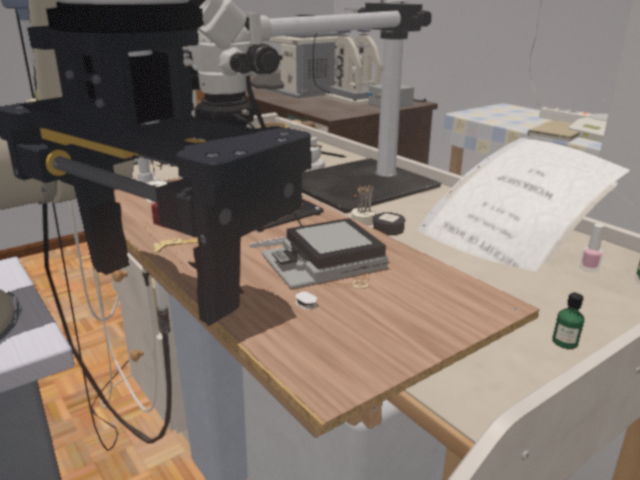

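View pics/top0.png

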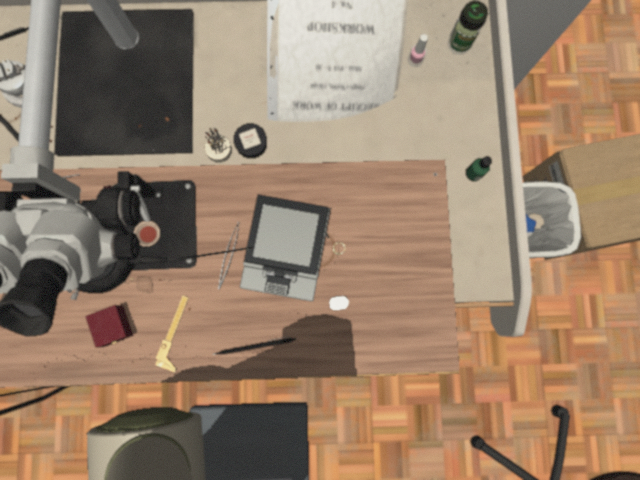

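View pics/wrist0.png

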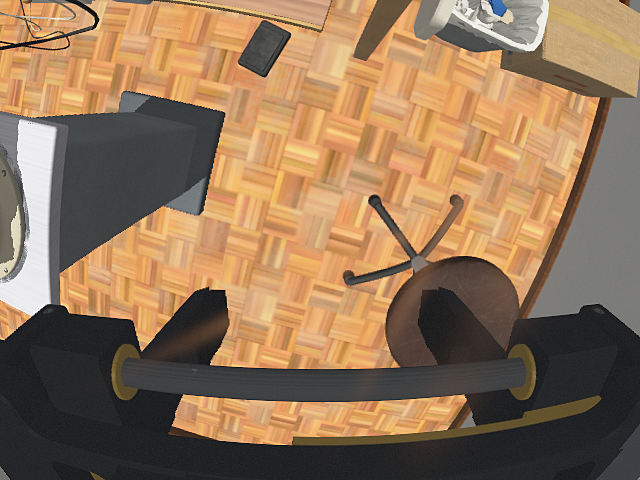

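The top view shows the scale at about (285,246), with its tab at (278,284) facing the robot, the tweezers at (230,255), the ring at (338,248) and the loupe at (339,303). Next I'll measure these.

```bash
cat > h.py <<'E'
import numpy as np,cv2
from scipy.spatial.transform import Rotation as Rn
from bench import r,vision
np.set_printoptions(precision=4,suppress=True)
def ray(n,uv,z):
    c=vision.camera_params(n);K=c["K"];T=c["pose"]
    d=T[:3,:3]@np.linalg.solve(K,[uv[0],uv[1],1]); o=T[:3,3]
    return o+d*(z-o[2])/d[2]
def pts(n,d):
    c=vision.camera_params(n);K=c["K"];T=c["pose"]
    v,u=np.mgrid[0:480,0:640]
    P=np.stack([(u-K[0,2])/K[0,0]*d,(v-K[1,2])/K[1,1]*d,d],-1)
    return P@T[:3,:3].T+T[:3,3]
def proj(n,p):
    c=vision.camera_params(n);T=np.linalg.inv(c["pose"]);q=T[:3,:3]@p+T[:3,3];q=c["K"]@q
    return q[:2]/q[2]
E
python3 - <<'E'
from h import *
for n,(a,b,c,e) in {"top":(190,180,160,140),"scene":(230,190,200,130)}.items():
    im=cv2.imread(f"pics/{n}0.png")[b:b+e,a:a+c]
    cv2.imwrite(f"pics/{n}0z.png",cv2.resize(im,None,fx=4 if n=="scene" else 4.2,fy=4 if n=="scene" else 4.2,interpolation=cv2.INTER_CUBIC))
d=np.load("top0d.npy");P=pts("top",d)
for uv in [(285,230),(285,200),(278,286),(255,285),(300,290),(278,275),(350,270),(230,300)]:
    print(uv,P[uv[1],uv[0]])
m=(P[...,2]>0.035)&(P[...,2]<0.06); m[:180]=0;m[310:]=0;m[:,:235]=0;m[:,345:]=0
v,u=np.nonzero(m);print(len(u))
rc=cv2.minAreaRect(np.float32(P[m][:,:2]));print("lid",rc,np.median(P[m][:,2]))
m2=(P[...,2]>0.006)&(P[...,2]<0.06); m2[:180]=0;m2[310:]=0;m2[:,:240]=0;m2[:,332:]=0
k=cv2.morphologyEx(m2.astype(np.uint8),cv2.MORPH_OPEN,np.ones((3,3)));print("all",cv2.minAreaRect(np.float32(P[k>0][:,:2])))
cv2.imwrite("pics/mask0.png",m*120+m2*100)
E
```

```text
(285, 230) [ 0.5655 -0.161   0.0443]
(285, 200) [ 0.6182 -0.162   0.0412]
(278, 286) [ 0.4727 -0.1464  0.0272]
(255, 285) [ 0.4767 -0.1058  0.0105]
(300, 290) [ 0.466  -0.1832  0.0086]
(278, 275) [ 0.4905 -0.1473  0.036 ]
(350, 270) [ 0.499  -0.2716  0.0008]
(230, 300) [ 0.4526 -0.0613  0.0015]
5084
lid ((0.5539896488189697, -0.1607433259487152), (0.12425114214420319, 0.13109584152698517), 77.9466323852539) 0.0433362695715111
all ((0.5403680205345154, -0.15913565456867218), (0.1309060901403427, 0.16698285937309265), 77.33179473876953)[ WARN:0@1.089] global loadsave.cpp:1063 imwrite_ Unsupported depth image for selected encoder is fallbacked to CV_8U.
```

View pics/top0z.png

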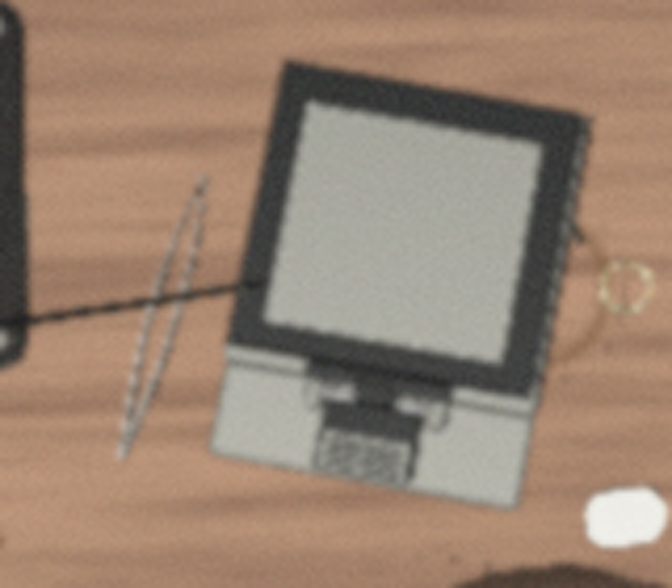

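View pics/scene0z.png

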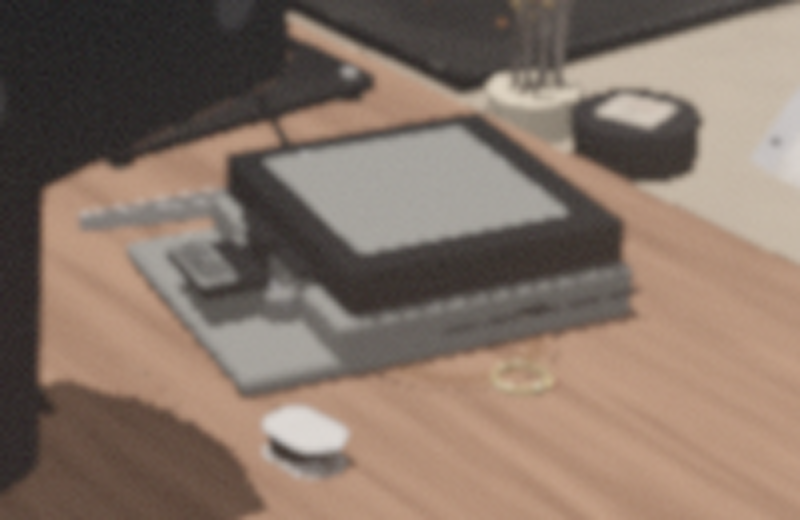

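View pics/mask0.png

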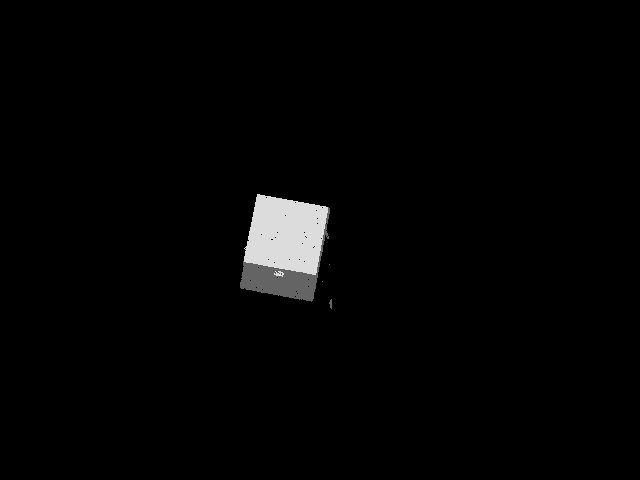

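```bash
cat >> h.py <<'E'
SC=np.array([0.540,-0.159]); YAW=np.deg2rad(-12.3)
def s2w(x,y,z):
    c,s=np.cos(YAW),np.sin(YAW); return np.array([SC[0]+c*x-s*y,SC[1]+s*x+c*y,z])
def w2s(p):
    c,s=np.cos(YAW),np.sin(YAW); d=p[:2]-SC; return np.array([c*d[0]+s*d[1],-s*d[0]+c*d[1],p[2]])
def inc(tipxyz,pitch=0.0,o=None):
    """increment (mm,deg) to put fingertip centre at scale coords (m), tool down, tool x = -scale x"""
    o=o or r.get_obs()
    R0=Rn.from_euler('xyz',o['orientation']); R1=Rn.from_euler('xyz',[np.pi,pitch,np.pi+YAW])
    tcp=s2w(*tipxyz)-R1.apply([0,0,0.064])
    d=R0.inv().apply(tcp-o['position'])*1e3; a=(R0.inv()*R1).as_rotvec(degrees=True)
    return d,a
def st():
    o=r.get_obs();R=Rn.from_euler('xyz',o['orientation']);tip=o['position']+R.apply([0,0,.064])
    print('t',o['clock'],'tip_s mm',w2s(tip)*1e3,'ori',o['orientation'],'F',o['force'],'open',o['opening'],'j',o['joint_positions'])
E
python3 - <<'E'
from h import *
z=lambda u,v:(190+u/4.2,180+v/4.2)
for n,u,v,h in [("fl",212,450,.010),("fr",516,507,.010),("padmid",362,455,.028),("lid bl",287,62,.043),("lid br",588,118,.043),("lid fl",231,343,.043),("lid fr",530,395,.043)]:
    p=ray("top",z(u,v),h);print(n,p,w2s(p)*1e3)
P=pts("top",np.load("top0d.npy"))
for u in range(150,256,8):
    v=int(round(257-(u-195)*9/60)); print(u,v,P[v-1:v+3,u,2])
# scene edge check
for n,u,v,h in [("fr_step",240,390,.010),("fl_step",130,245,.010)]:
    p=ray("scene",(230+u/4,190+v/4),h);print(n,p,w2s(p)*1e3)
st();print(inc((-.078,0,.13)))
E
```

```text
fl [ 0.4738 -0.0807  0.01  ] [-81.3682  62.3923  10.    ]
fr [ 0.4469 -0.2048  0.01  ] [-81.231  -64.6281  10.    ]
padmid [ 0.4687 -0.1434  0.028 ] [-72.9503   0.0955  28.    ]
lid bl [ 0.6281 -0.1168  0.043 ] [77.0697 60.0164 43.    ]
lid br [ 0.6015 -0.2383  0.043 ] [ 77.0232 -64.3774  43.    ]
lid fl [ 0.5138 -0.093   0.043 ] [-39.6618  58.8791  43.    ]
lid fr [ 0.4896 -0.2115  0.043 ] [-38.0333 -62.0107  43.    ]
150 264 [0.0135 0.0142 0.0137 0.0147]
158 263 [0.2063 0.014  0.0131 0.0134]
166 261 [0.2076 0.207  0.898  0.0142]
174 260 [0.2045 0.2027 0.0126 0.0121]
182 259 [0.1968 0.1956 0.0124 0.0141]
190 258 [0.1841 0.1866 0.0151 0.0209]
198 257 [ 0.1758  0.1745 -0.0001 -0.0013]
206 255 [ 0.1574  0.1613 -0.0005  0.0011]
214 254 [ 0.1399  0.1386 -0.0011 -0.0017]
222 253 [0.1206 0.1203 0.0026 0.0001]
230 252 [ 0.0989  0.0939  0.003  -0.0004]
238 251 [ 0.0756  0.001   0.0011 -0.0002]
246 249 [0.0573 0.0576 0.0412 0.043 ]
254 248 [0.0426 0.0455 0.0452 0.0407]
fr_step [ 0.4416 -0.2058  0.01  ] [-86.1445 -66.6792  10.    ]
fl_step [ 0.4733 -0.0781  0.01  ] [-82.3688  64.8014  10.    ]
t 0.15 tip_s mm [-307.3358 -418.8761  238.3148] ori [-3.1407 -0.0002  0.2908] F [-0.4804  0.1268 -0.3737] open 0.08842903247369673 j [-1.5034  0.3133  1.4982 -0.      1.331  -0.2234]
(array([ 403.4801, -255.4009,  108.6106]), array([  -0.0053,   -0.0712, -151.038 ]))
```

```bash
python3 - <<'E'
from h import *
P=pts("top",np.load("top0d.npy"))
for u,v in [(158,262),(174,259),(190,257),(198,256),(206,254),(214,253),(222,252),(230,251),(238,250),(246,248)]:
    print(u,v,w2s(P[v,u])*1e3)
E
```

```text
158 262 [-76.9253 149.909  206.2701]
174 259 [-68.8215 130.1592 204.4975]
190 257 [-60.4794 114.7187 184.0828]
198 256 [-56.3253 106.0541 175.8406]
206 254 [-49.7281  99.7556 157.3766]
214 253 [-44.4369  92.3793 139.8871]
222 252 [-38.7873  84.8244 120.5878]
230 251 [-32.6929  77.1098  98.9211]
238 250 [-26.2009  69.007   75.617 ]
246 248 [-18.4295  59.7792  57.3001]
```

>>> move_arm([
  [[30,-20,0,0,0,-10],[60,-40,0,0,0,-20],[90,-60,0,0,0,-30],[120,-75,0,0,0,-40],[150,-90,0,0,0,-50]],
], grip=255)

```text
clock: 0.78
position: [0.2691, -0.3728, 0.3026]
orientation: [-3.141, -0.0, 1.169]
force: [0.9, -0.5, -0.8]
opening: 0.04
```

```bash
python3 -c "
from h import *
st();print(inc((-.080,-.018,.13)))"
```

```text
t 0.775 tip_s mm [-219.1486 -266.6051  238.6282] ori [-3.1415 -0.0002  1.1692] F [ 0.872  -0.5174 -0.821 ] open 0.03998300512044739 j [-1.2013  0.1687  1.6825  0.      1.2907 -0.7997]
(array([270.1288,  90.5183, 108.6699]), array([   0.0043,   -0.0154, -100.7126]))
```

>>> move_arm([
  [[27,9,10,0,0,-10],[54,18,20,0,0,-20],[81,27,30,0,0,-30],[108,36,40,0,0,-40],[135,45,50,0,0,-50]],
])

```text
clock: 1.4
position: [0.3637, -0.2668, 0.2523]
orientation: [-3.142, -0.0, 2.042]
force: [0.4, -0.6, 0.0]
opening: 0.0003
```

```bash
python3 -c "
from h import *
st();print(inc((-.080,-.018,.13)))"
```

```text
t 1.4 tip_s mm [-149.2801 -142.8469  188.2879] ori [-3.1416 -0.0003  2.0419] F [ 0.4179 -0.5956  0.0085] open 0.00025035678734118604 j [-0.8936  0.2006  1.7832  0.      1.1581 -1.3647]
(array([ 52.7514, 132.6796,  58.2968]), array([  0.0047,  -0.0144, -50.7082]))
```

>>> move_arm([
  [[10,27,12,0,0,-10],[20,54,24,0,0,-20],[30,80,36,0,0,-30],[42,106,48,0,0,-40],[53,133,58,0,0,-50.7]],
])

```text
clock: 2.02
position: [0.4587, -0.1597, 0.1941]
orientation: [3.141, -0.001, 2.927]
force: [0.1, -0.4, 0.5]
opening: 0.0003
```

```bash
python3 - <<'E'
from h import *
st();print(inc((-.080,-.018,.05)))
o=r.get_obs();p,d=vision.grab_frame("wrist");cv2.imwrite("pics/wrist1.png",p[:,:,::-1]);np.save("w1.npy",np.r_[o['position'],o['orientation']])
E
```

```text
t 2.025 tip_s mm [-79.3039 -18.0169 130.1366] ori [ 3.1414 -0.0006  2.927 ] F [ 0.1175 -0.3749  0.537 ] open 0.0002875288749146664 j [-0.5769  0.3475  1.7576 -0.      1.0372 -1.9331]
(array([ 0.6872,  0.0141, 80.137 ]), array([ 0.0101, -0.0317,  0.006 ]))
```

View pics/wrist1.png

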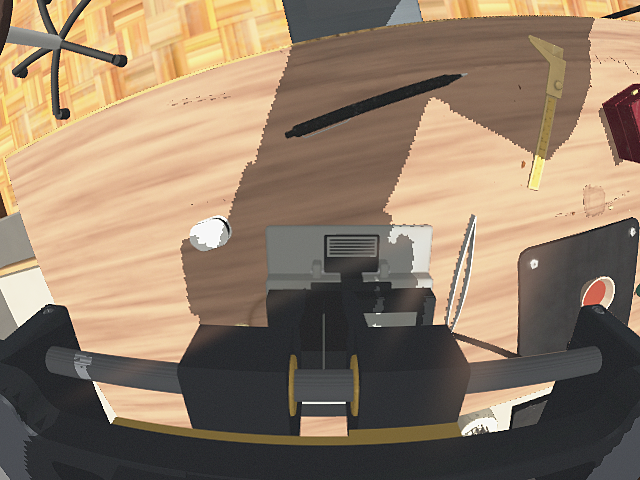

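The wrist view shows the ribbed pad centred at about (352,246), the front step corners at (266,227) and (433,225), and the loupe and tweezers well to the sides.

```bash
cat >> h.py <<'E'
def wray(uv,z,pose):
    c=vision.camera_params("wrist");K=c["K"];H=c["hand_eye"]
    d=np.array([(uv[0]-K[0,2]),(uv[1]-K[1,2])]);rr=np.hypot(*d);th=rr/K[0,0]
    v=np.r_[d/rr*np.sin(th),np.cos(th)]
    R=Rn.from_euler('xyz',pose[3:]).as_matrix()
    D=R@H[:3,:3]@v;o=R@H[:3,3]+pose[:3]
    return o+D*(z-o[2])/D[2]
E
python3 - <<'E'
from h import *
w=np.load("w1.npy")
for n,uv,z in [("pad",(352,246),.028),("padL",(379,246),.028),("padR",(326,246),.028),("padfront",(352,235),.028),("fr",(266,227),.01),("fl",(433,225),.01)]:
    print(n,w2s(wray(uv,z,w))*1e3)
im=cv2.imread("pics/wrist1.png")[210:350,230:460];cv2.imwrite("pics/w1z.png",cv2.resize(im,None,fx=3.4,fy=3.4,interpolation=cv2.INTER_CUBIC))
E
```

```text
pad [-72.8609   2.6265  28.    ]
padL [-72.8445  22.0312  28.    ]
padR [-72.8553 -15.8501  28.    ]
padfront [-81.0765   2.4151  28.    ]
fr [-81.5266 -60.962   10.    ]
fl [-83.4391  66.5568  10.    ]
```

View pics/w1z.png

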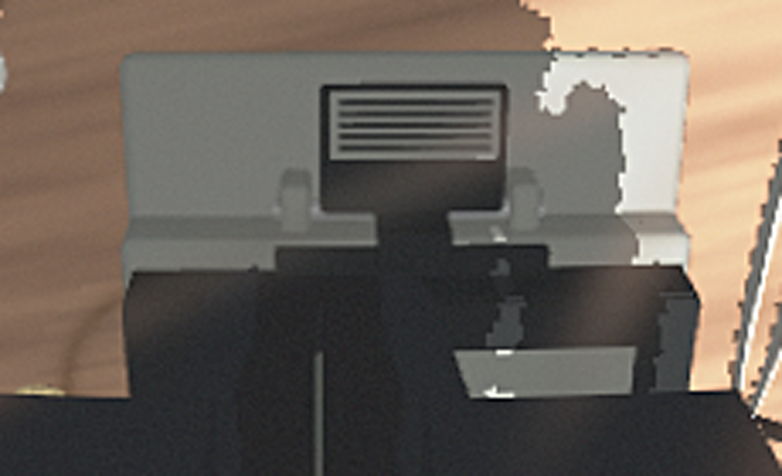

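>>> move_arm([
  [[0,1,24,0,0,0],[0,2,48,0,0,0],[0,3,72,0,0,0],[0,3,90,0,0,0],[0,3,97,0,0,0]],
])

```text
clock: 2.7
position: [0.4585, -0.1577, 0.097]
orientation: [3.141, -0.001, 2.92]
force: [0.0, -1.3, 0.1]
opening: 0.0001
```

```bash
python3 - <<'E'
from h import *
st()
for n in("scene","top","wrist"):
    p,d=vision.grab_frame(n);cv2.imwrite(f"pics/{n}2.png",p[:,:,::-1])
s=cv2.imread("pics/scene2.png")[180:310,220:420];t=cv2.imread("pics/top2.png")[180:310,190:390]
cv2.imwrite("pics/c2.png",np.vstack([cv2.resize(s,None,fx=2.2,fy=2.2),cv2.resize(t,None,fx=2.2,fy=2.2)]))
E
```

```text
t 2.7 tip_s mm [-79.9512 -16.0612  32.9979] ori [ 3.1411 -0.0014  2.9196] F [ 0.0023 -1.2609  0.0656] open 0.00010298498467659002 j [-0.5735  0.5054  1.8344 -0.      0.8033 -1.9222]
```

View pics/c2.png

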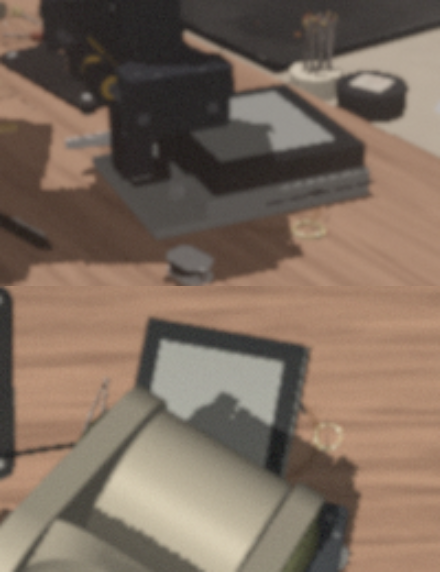

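View pics/wrist2.png

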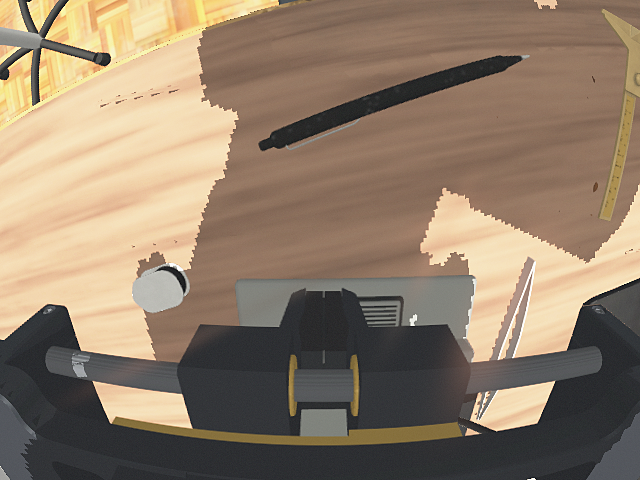

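>>> move_arm([
  [[0,1,3,0,0,0],[0,2,6,0,0,0],[0,2,8,0,0,0],[0,2,10,0,0,0],[0,2,11,0,0,0]],
])

```text
clock: 3.48
position: [0.4589, -0.1555, 0.0865]
orientation: [3.141, -0.002, 2.921]
force: [-5.5, 1.8, 4.8]
opening: 0.0007
```

```bash
python3 - <<'E'
from h import *
st()
for n in("scene",):
    p,d=vision.grab_frame(n);cv2.imwrite(f"pics/{n}3.png",cv2.resize(p[130:330,200:440,::-1],None,fx=3,fy=3))
st()
E
```

```text
t 3.475 tip_s mm [-80.1089 -13.8227  22.4988] ori [ 3.1413 -0.0017  2.9212] F [-5.5451  1.7606  4.8   ] open 0.0007328638428041205 j [-0.569   0.5246  1.8402 -0.0004  0.7786 -1.9191]
t 3.525 tip_s mm [-80.1692 -13.8115  22.3974] ori [ 3.1412 -0.0019  2.9212] F [-4.3596  0.4041  3.6079] open 0.00016762199067466233 j [-0.569   0.5248  1.8402 -0.0004  0.7785 -1.9191]
```

View pics/scene3.png

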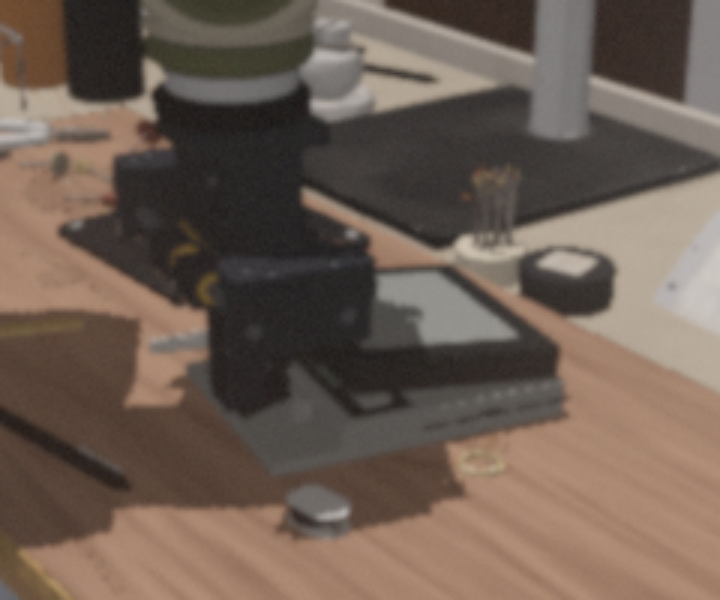

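>>> move_arm([
  [[0,0,0,0,0,0],[0,0,0,0,0,0],[0,0,0,0,0,0],[0,0,0,0,0,0],[0,0,0,0,0,0]],
])

```text
clock: 4.15
position: [0.4589, -0.1555, 0.0866]
orientation: [3.141, -0.002, 2.921]
force: [-5.2, -0.1, 2.9]
opening: 0.0004
```

```bash
python3 - <<'E'
from h import *
for n in("scene",):
    p,d=vision.grab_frame(n);cv2.imwrite(f"pics/{n}4.png",cv2.resize(p[130:330,200:440,::-1],None,fx=3,fy=3))
st()
E
```

```text
t 4.2 tip_s mm [-80.1223 -13.8271  22.5354] ori [ 3.1412 -0.0017  2.9212] F [-5.2222  1.8493  3.9564] open -5.061860929575973e-05 j [-0.569   0.5245  1.8402 -0.0003  0.7787 -1.9191]
```

View pics/scene4.png

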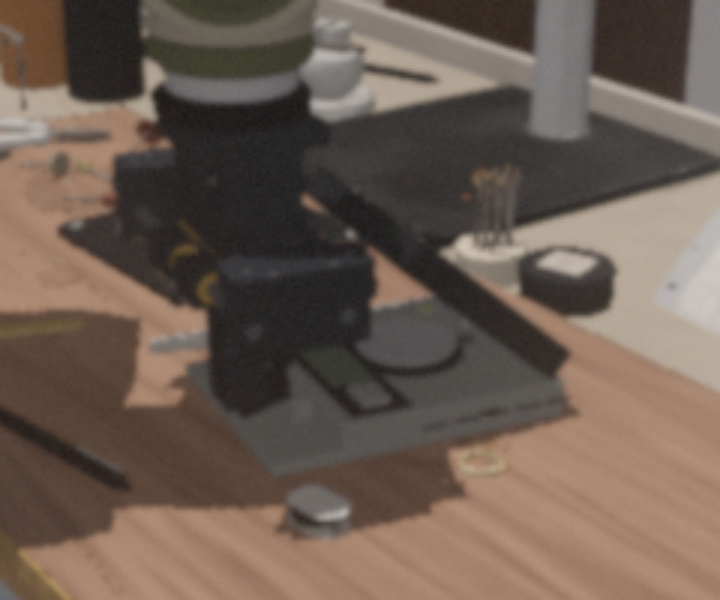

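>>> move_arm([
  [[0,0,-8,0,0,0],[8,-3,-20,0,0,0],[12,-6,-40,0,0,0],[12,-6,-60,0,0,0],[12,-6,-73,0,0,0]],
])

```text
clock: 4.82
position: [0.4463, -0.1591, 0.1612]
orientation: [-3.141, 0.002, 2.921]
force: [-0.1, -0.3, -0.1]
opening: 0.0004
```

```bash
python3 - <<'E'
from h import *
for n in("scene","top"):
    p,d=vision.grab_frame(n);np.save(n+"5d.npy",d);cv2.imwrite(f"pics/{n}5.png",p[:,:,::-1])
st()
s=cv2.imread("pics/scene5.png")[150:310,220:420];t=cv2.imread("pics/top5.png")[180:310,190:390]
cv2.imwrite("pics/c5.png",np.vstack([cv2.resize(s,None,fx=2,fy=2),cv2.resize(t,None,fx=2,fy=2)]))
print(inc((-.03,-.02,.095))) 
E
```

```text
t 4.925 tip_s mm [-90.995  -20.1662  97.1053] ori [-3.1406  0.0027  2.921 ] F [-0.1677 -0.993   0.9467] open 0.0005889892275625422 j [-0.5903  0.3738  1.8244  0.0001  0.9406 -1.9405]
(array([-61.1584,   0.4683,   2.2683]), array([-0.0568,  0.1532, -0.3408]))
```

View pics/c5.png

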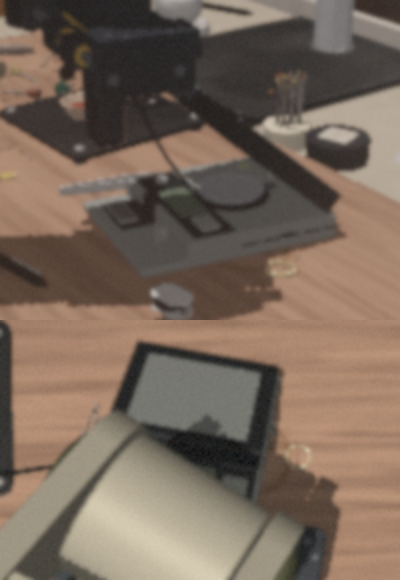

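>>> move_arm([
  [[-15,0,0,0,0,0],[-30,0,0,0,0,0],[-42,0,0,0,0,0],[-52,0,0,0,0,0],[-58,0,0,0,0,0]],
])

```text
clock: 5.55
position: [0.5033, -0.1717, 0.1595]
orientation: [3.141, -0.0, 2.921]
force: [-0.1, 0.5, -0.1]
opening: 0.0005
```

>>> move_arm([
  [[-10,0,0,0,0,0],[-20,0,-1,0,0,0],[-31,0,-3,0,0,0],[-43,0,-5,0,0,0],[-55,0,-7,0,0,0]],
])

```text
clock: 6.18
position: [0.5575, -0.1839, 0.1668]
orientation: [-3.142, 0.0, 2.921]
force: [-1.1, -0.2, -0.0]
opening: 0.0007
```

```bash
python3 - <<'E'
from h import *
for n in("scene",):
    p,d=vision.grab_frame(n);cv2.imwrite(f"pics/{n}6.png",cv2.resize(p[100:330,200:440,::-1],None,fx=2.5,fy=2.5))
st()
E
```

```text
t 6.225 tip_s mm [ 23.5408 -20.662  103.1336] ori [-3.1412  0.002   2.921 ] F [0.7092 1.2395 0.3601] open 0.00035427790071451416 j [-0.5177  0.581   1.467   0.0003  1.0917 -1.868 ]
```

View pics/scene6.png

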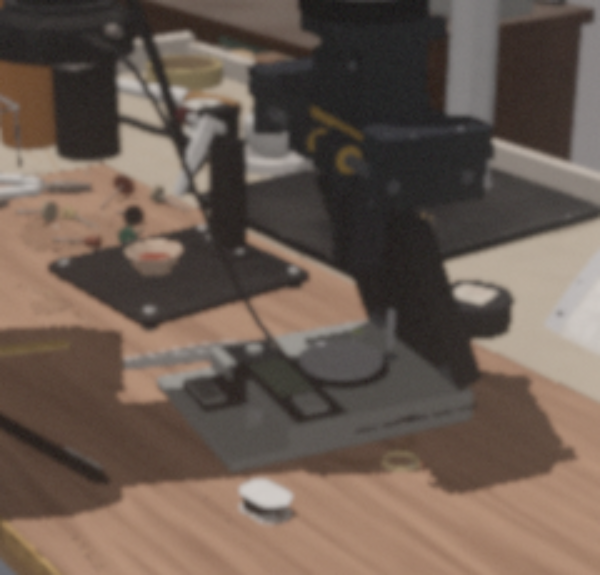

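The lid is following the fingers, with its lip against the finger's front face. I'll keep pushing.

>>> move_arm([
  [[-14,0,-1,0,0,0],[-28,0,-2,0,0,0],[-42,0,-3,0,0,0],[-56,0,-4,0,0,0],[-66,0,-4,0,0,0]],
])

```text
clock: 6.85
position: [0.6217, -0.1982, 0.1706]
orientation: [3.142, 0.0, 2.921]
force: [-0.4, 0.8, -0.1]
opening: 0.0006
```

>>> move_arm([
  [[-2,0,0,0,0,0],[-2,0,0,0,0,0],[-2,0,0,0,0,0],[-2,0,0,0,0,0],[-2,0,0,0,0,0]],
])

```text
clock: 7.48
position: [0.6229, -0.1985, 0.1708]
orientation: [-3.142, 0.0, 2.921]
force: [0.7, 0.6, 1.0]
opening: 0.0002
```

```bash
python3 - <<'E'
from h import *
for n in("scene",):
    p,d=vision.grab_frame(n);cv2.imwrite(f"pics/{n}7.png",cv2.resize(p[100:330,200:440,::-1],None,fx=2.5,fy=2.5))
st()
E
```

```text
t 7.525 tip_s mm [ 89.4293 -20.9546 106.7841] ori [3.1416 0.     2.921 ] F [-0.7727  0.4025  0.7452] open 9.564716223436047e-05 j [-0.4874  0.7109  1.2274  0.      1.2032 -1.8376]
```

View pics/scene7.png

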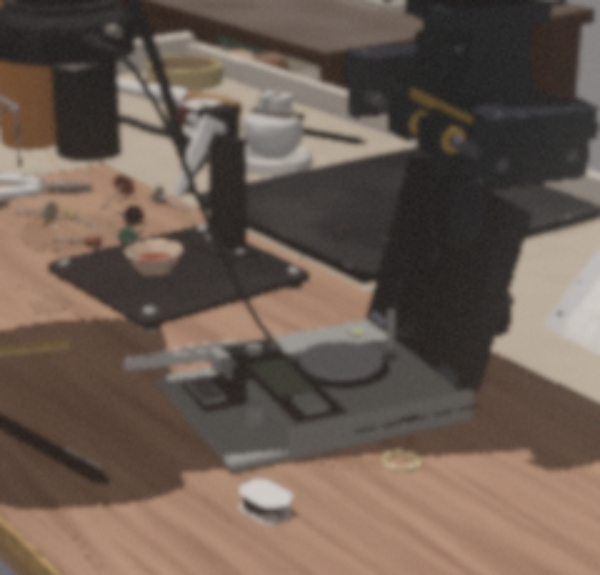

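>>> move_arm([
  [[20,0,0,0,0,0],[50,-5,0,0,0,0],[80,-12,0,0,0,0],[105,-20,0,0,0,0],[111,-22,0,0,0,0]],
])

```text
clock: 8.15
position: [0.5091, -0.1958, 0.171]
orientation: [3.142, 0.0, 2.92]
force: [-0.1, 0.8, 0.1]
opening: 0.0004
```

```bash
python3 - <<'E'
from h import *
o=r.get_obs();np.save("w8.npy",np.r_[o['position'],o['orientation']])
for n in("wrist","scene","top"):
    p,d=vision.grab_frame(n);np.save(n+"8d.npy",d);cv2.imwrite(f"pics/{n}8.png",p[:,:,::-1])
st()
s=cv2.imread("pics/scene8.png");cv2.imwrite("pics/s8z.png",cv2.resize(s[130:310,240:420],None,fx=3.2,fy=3.2,interpolation=cv2.INTER_CUBIC))
E
```

```text
t 8.3 tip_s mm [-20.9945 -42.2953 106.9108] ori [-3.1414  0.0008  2.9209] F [ 0.1871 -0.4412 -0.1296] open 0.0006842027361139886 j [-0.5808  0.4968  1.5971  0.0002  1.047  -1.9309]
```

View pics/s8z.png

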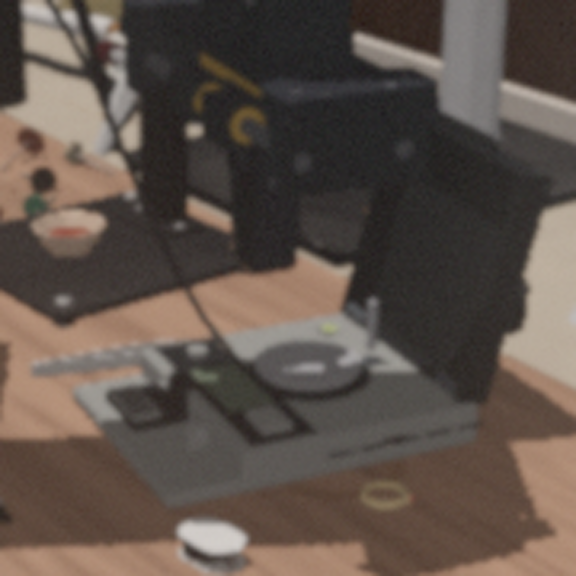

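View pics/wrist8.png

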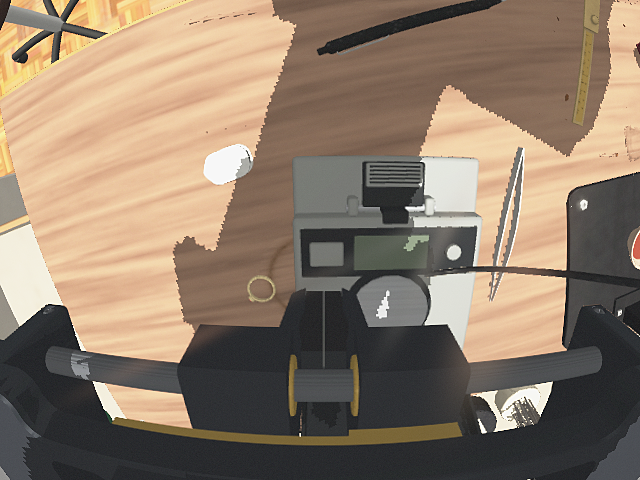

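View pics/top8.png

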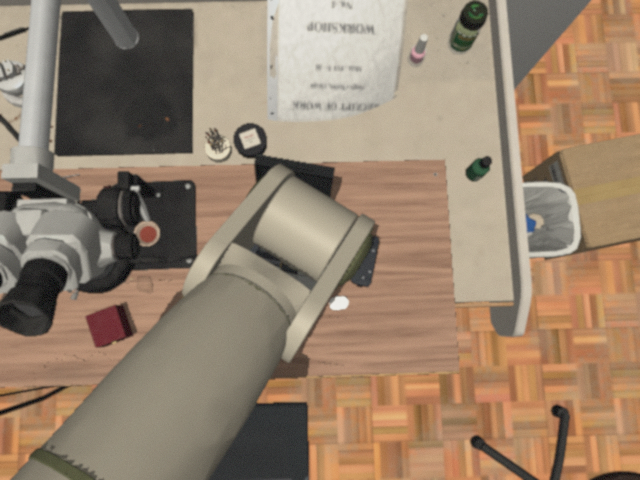

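The scene view shows the lid leaning back at its stop. In the wrist view the zero key is at (325,255) and the round key at (454,252), and the key shows at (272,420) in the zoomed scene view.

```bash
python3 - <<'E'
from h import *
w=np.load("w8.npy")
for n,uv,z in [("zero",(325,255),.0285),("unit",(454,252),.0285),("pad",(393,173),.028),("fr",(294,158),.01),("fl",(476,157),.01)]:
    print(n,w2s(wray(uv,z,w))*1e3)
print("scene key",w2s(ray("scene",(325,261.25),.0285))*1e3)
P=pts("scene",np.load("scene8d.npy"))
print("depth key",w2s(P[261,325])*1e3)
# lid inner plane from scene depth
q=np.array([w2s(P[v,u])*1e3 for v in range(185,250,3) for u in range(376,388,3)])
q=q[(q[:,0]>60)&(q[:,0]<130)]
f=np.polyfit(q[:,2],q[:,0],1);print("lid lean",len(q),f, "angle",np.pi/2+np.arctan(f[0]))
print(inc((-.021,-.043,.034)))
E
```

```text
zero [-18.0444 -41.229   28.5   ]
unit [-19.1834  45.7303  28.5   ]
pad [-71.4401   0.9158  28.    ]
fr [-78.735  -61.1393  10.    ]
fl [-81.7349  63.3585  10.    ]
scene key [-19.5726 -43.583   28.5   ]
depth key [-20.7468 -46.0663  30.2958]
lid lean 88 [ 0.295  78.0875] angle 1.8576827352364451
(array([ 0.0079, -0.7034, 72.9109]), array([-0.0084,  0.0431, -0.3474]))
```

>>> move_arm([
  [[-1,0,20,0,0,0],[-1,0,40,0,0,0],[-1,0,58,0,0,0],[-1,0,68,0,0,0],[-1,0,73,0,0,0]],
])

```text
clock: 8.93
position: [0.5112, -0.1959, 0.0973]
orientation: [3.142, -0.0, 2.921]
force: [0.8, 0.1, -0.5]
opening: 0.0007
```

```bash
python3 - <<'E'
from h import *
p,d=vision.grab_frame("scene");cv2.imwrite(f"pics/s9.png",cv2.resize(p[150:310,240:420,::-1],None,fx=3.2,fy=3.2))
p,d=vision.grab_frame("wrist");cv2.imwrite(f"pics/w9.png",p[:,:,::-1])
st()
E
```

```text
t 9.025 tip_s mm [-20.4369 -42.229   33.5933] ori [ 3.1415 -0.0001  2.9211] F [-0.2015 -0.5954 -0.3402] open 0.00040794179035787294 j [-0.5802  0.6069  1.6441  0.      0.8906 -1.9306]
```

View pics/s9.png

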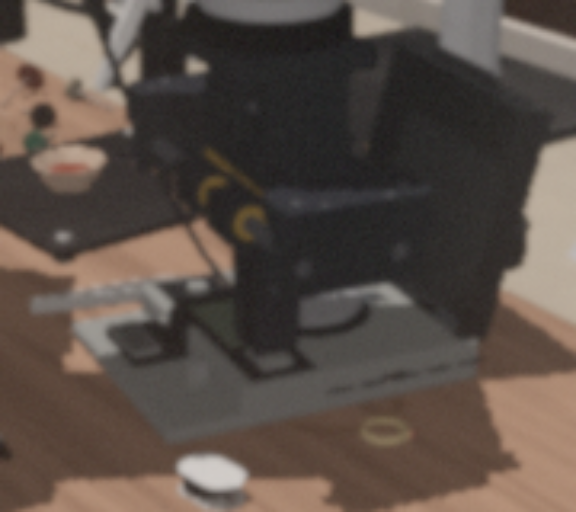

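View pics/w9.png

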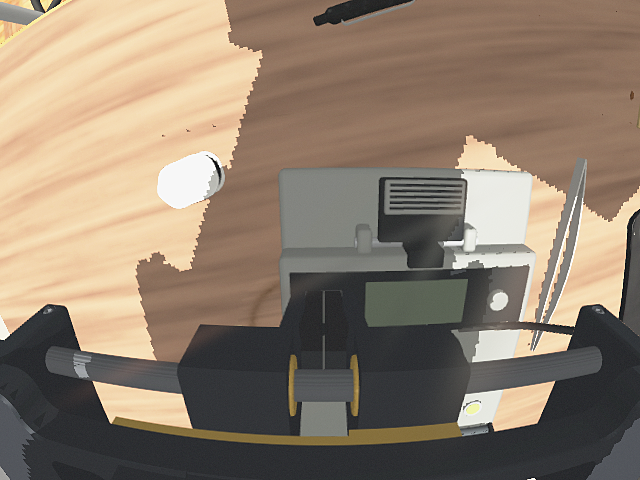

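The finger is over the key, which it hides in the wrist view at about (324,318). It's clear of the display and the pan, so I'll press.

>>> move_arm([
  [[0,0,3,0,0,0],[0,0,5,0,0,0],[0,0,7,0,0,0],[0,0,8,0,0,0],[0,0,8.5,0,0,0]],
])

```text
clock: 9.65
position: [0.511, -0.196, 0.0898]
orientation: [-3.141, 0.001, 2.921]
force: [-2.6, 1.5, 9.1]
opening: 0.0002
```

```bash
python3 - <<'E'
from h import *
st()
E
```

```text
t 9.65 tip_s mm [-20.4287 -42.3481  25.7715] ori [-3.1414  0.0005  2.9211] F [-2.6083  1.4568  9.1125] open 0.00022435367921443475 j [-0.5804  0.6195  1.648  -0.      0.8735 -1.9307]
```

>>> move_arm([
  [[0,0,1,0,0,0],[0,0,1,0,0,0],[0,0,1,0,0,0],[0,0,1,0,0,0],[0,0,1,0,0,0]],
])

```text
clock: 10.28
position: [0.511, -0.196, 0.0896]
orientation: [-3.141, 0.001, 2.921]
force: [-5.7, 1.4, 15.8]
opening: 0.0002
```

```bash
python3 - <<'E'
from h import *
st()
E
```

```text
t 10.275 tip_s mm [-20.3933 -42.3524  25.638 ] ori [-3.1412  0.0007  2.9212] F [-5.6515  1.4391 15.7825] open 0.00018553307466373943 j [-0.5803  0.6197  1.6481 -0.0002  0.8729 -1.9306]
```

The force went up 6.7 N for only 0.1 mm of travel, so the key is on its stop. Now I'll raise straight up and retreat.

>>> move_arm([
  [[0,0,-10,0,0,0],[0,0,-30,0,0,0],[5,-5,-55,0,0,0],[25,-25,-80,0,0,0],[50,-50,-110,0,0,0]],
])

```text
clock: 10.9
position: [0.4504, -0.2338, 0.1988]
orientation: [3.141, -0.001, 2.922]
force: [-0.7, -0.7, 0.4]
opening: 0.0005
```

>>> move_arm([
  [[30,-30,-10,0,0,0],[60,-60,-20,0,0,0],[90,-90,-30,0,0,0],[110,-110,-40,0,0,0],[120,-120,-40,0,0,0]],
])

```text
clock: 11.52
position: [0.3069, -0.3253, 0.2387]
orientation: [-3.141, 0.001, 2.92]
force: [0.2, -0.2, -0.5]
opening: 0.0004
```

```bash
python3 - <<'E'
from h import *
st()
for n in("scene","top"):
    p,d=vision.grab_frame(n);np.save(n+"10d.npy",d);cv2.imwrite(f"pics/{n}10.png",p[:,:,::-1])
a=cv2.imread("pics/top0.png")[180:320,200:370];b=cv2.imread("pics/top10.png")[180:320,200:370];s=cv2.imread("pics/scene10.png")[150:310,200:430]
cv2.imwrite("pics/c10.png",np.hstack([cv2.resize(a,None,fx=2.3,fy=2.3),cv2.resize(b,None,fx=2.3,fy=2.3)]))
cv2.imwrite("pics/s10z.png",cv2.resize(s,None,fx=3.3,fy=3.3))
P=pts("scene",np.load("scene10d.npy"))
q=np.array([w2s(P[v,u])*1e3 for v in range(195,250,3) for u in range(376,388,3)]);q=q[(q[:,0]>60)&(q[:,0]<130)]
f=np.polyfit(q[:,2],q[:,0],1);print("lid",len(q),np.pi/2+np.arctan(f[0]))
print("key",w2s(P[261,325])*1e3)
E
```

```text
t 11.525 tip_s mm [-192.2419 -212.1873  174.7293] ori [-3.1407  0.0009  2.9196] F [ 0.2153 -0.1722 -0.4587] open 0.0004106619798374259 j [-1.0775  0.2082  1.8129  0.0001  1.1192 -2.4264]
lid 76 1.8846983060830684
key [-19.9906 -44.4611  29.4091]
```

View pics/c10.png

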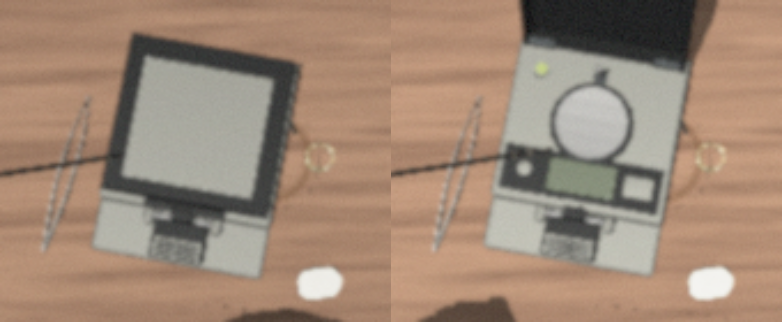

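View pics/s10z.png

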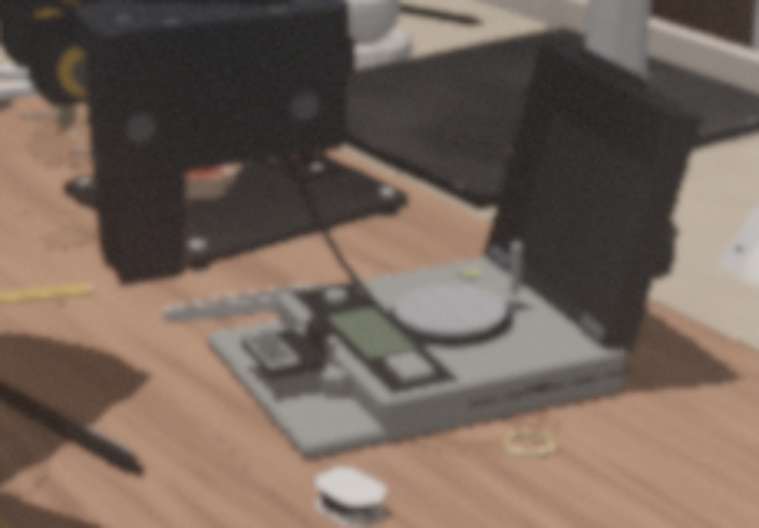

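The before and after pictures match: the scale, ring, loupe and tweezers are where they were. The lid is at its stop and the key and tab are up, so I'm handing in.

```bash
python3 -c "
from bench import hand_in
print(hand_in())"
```

```text
the job is handed in; nothing more can be done
None
```

The carat scale is ready to weigh the ring, and I handed the job in after about 11.6 s of the 48 s. With the gripper closed, I pressed the release tab and the lid sprang up. I then pushed the lid back by its lip to the stop, pressed the zero key down to its stop, let it come up and moved the arm clear.

**Last checks:**
- **Lid:** the depth image gives an angle of about 1.86–1.88 rad. The stop is nominally 1.83, so the lid is fully back within measuring error.
- **Zero key:** while pressed, the force rose from 9 to 16 N for only 0.1 mm of travel at 25.6 mm height, so it was on its stop. Afterwards its top measured 29.4 mm (28.5 mm nominal), so it is up again.
- **Tab:** it looks back at rest in the pictures; I did not measure its angle.
- **Scale, ring, loupe and tweezers:** comparing the first and last top views by eye, none of them has moved. I never steered the fingers onto the pan or the small round key.

**Disagreements:** position estimates from the different cameras varied by 2–4 mm. A thin cable hangs over the scale's left side, so I worked offset to the right to avoid it. During the tab press I also felt an unexplained sideways force of about 5 N, which did not shift the scale.

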